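Clamp the polishing pot and stir its media

TASK

Clamp the polishing pot down by turning the T-handle clockwise until it is tight, regrasping its ends by turns as you need. Then take the wooden stick from its block, lower it among the beads nearly to the pot's floor and, beginning on the clamp's side, stir in a wide circle through at least two full turns anticlockwise as seen from above, ending on the clamp's side, so that the beads are well shifted about. Put the stick back upright in its block, with everything still in the pot and the clamp still tight, and leave the other things on the bench where they are.

Things in the scene. Friction and masses are not known exactly. Their poses are not given: they have to be found in the camera images.
- board: plywood clamping board fixed to the bench, 190 x 300 x 10 mm, with the screw clamp on it. Origin: on the bench (z=0) below the middle of the pot; its +y points from the pot's middle to the clamp. The clamp's vertical screw axis is at board (0, 120 mm). A steel post (36 x 18 mm, at board y = 163 mm) with an arm reaching in over the lug carries the screw; the arm's top is 83 mm above the bench. Three 10 mm locating dowels, 32 mm high above the bench, stand round the pot
- tbar (a joint): angle of the T-handle (rad): about 0 to 0.4 at the start (loose), it grows as the handle is turned CLOCKWISE seen from above; stop at 3.3, where the screw's pad presses on the pot's lug. Tight from about 3.05. It stays where it is left; turning it takes about 0.1 N m. The handle goes down 1 mm per rad as it is turned, about 3.3 mm in all
- tbar_hub (a point): centre of the T-handle: a horizontal steel bar 10 mm thick and 124 mm long (14 mm collars at the ends), centred on a vertical hub 20 mm thick and 26 mm tall; the point is on the screw axis and on the bar's centre line, 118 mm above the bench when loose. Its x axis lies along the bar
- tbar_end_a (a point): point on the bar's centre line 45 mm from the hub, towards one end; a place to grip the bar. x axis along the bar, away from the hub
- tbar_end_b (a point): the same on the other half of the bar, 45 mm from the hub; x axis along the bar, towards the hub
- pot: open round steel pot standing on the board, 160 mm outside diameter, 62 mm high, 3 mm wall, 6 mm floor, 0.9 kg. Origin: centre of its underside, 10 mm above the bench; z up, +y towards the clamp. A flat lug 34 mm wide and 12 mm thick runs from its foot in +y to 139 mm from the middle, under the clamp screw. Anticlockwise from the clamp's side (+y) come its -x, -y and +x sides
- pot_rim (a point): centre of the pot's mouth, 72 mm above the bench
- stick_mid (a point): middle of the wooden stirring stick, a plain round dowel 16 mm thick and 176 mm long, 40 g, standing upright in its block at the start (the middle 103 mm, the top 191 mm above the bench); z along the stick, up. The middle is 88 mm above the lower end. Gripping it 136 mm above its lower end keeps the fingers over everything on the board
- stick_tip (a point): lower end of the stick (its axis). For stirring it must be less than 26 mm above the pot's underside (less than 20 mm above the inner floor) and more than 25 mm from the pot's middle; 42 mm is a good circle (at the start the media lie in a ring about 48 mm from the middle, which leaves the middle free for the stick to go down)
- block: wooden block that holds the stick, fixed to the bench, 75 x 75 x 65 mm, origin at the centre of its underside
- block_hole0 (a point): mouth of the block's upright hole, on its axis, 65 mm above the bench; hole 25 mm wide, 50 mm deep (its floor 15 mm above the bench), with a 5 mm chamfer
- collar_center (a point): brass collar being polished among the media, 26 mm across, 18 mm tall; the point is its centre
- bead0_center (a point): ceramic ball, 26 mm across (part of the polishing media; lies loose in the pot; the point is its centre)
- bead1_center (a point): ceramic cylinder, 24 mm across and 24 mm tall (part of the polishing media; lies loose in the pot; the point is its centre)
- bead2_center (a point): ceramic ball, 26 mm across (part of the polishing media; lies loose in the pot; the point is its centre)
- bead3_center (a point): ceramic cylinder, 24 mm across and 24 mm tall (part of the polishing media; lies loose in the pot; the point is its centre)
- bead4_center (a point): ceramic ball, 26 mm across (part of the polishing media; lies loose in the pot; the point is its centre)
- bead5_center (a point): ceramic cylinder, 24 mm across and 24 mm tall (part of the polishing media; lies loose in the pot; the point is its centre)
- tin: bystander: steel tin, 72 mm across, about 85 mm tall; origin under its centre
- glue: bystander: yellow glue bottle, 52 mm across, 150 mm tall; origin under its centre
- wrench: bystander: steel wrench lying flat, 160 mm long
- roundtin: bystander: flat red round tin, 84 mm across, 42 mm tall; origin under its centre
- spool: bystander: black rubber bush, 60 mm across, 35 mm tall; origin under its centre

How it is judged:
On the way, in this order (a step that is already met when the one before it is completed fails the run):
1. the T-handle is turned clockwise until the screw is tight, the stick still in its block (value of joint tbar above 3.05 rad and horizontal distance between stick_tip and block_hole0 below 0.012 m and z of stick_tip in the frame of block below 0.03 m and angle between stick_mid's own z axis and vertical below 0.25 rad), for 0.1 s.
2. first turn: the stick's lower end, down among the media, is on the clamp's side of the pot (z of stick_tip in the frame of pot between 0 and 0.026 m and y of stick_tip in the frame of pot above 0.025 m and x of stick_tip in the frame of pot between -0.025 and 0.025 m), for 0.02 s.
3. first turn: the stick's lower end, down among the media, is a quarter turn on (the pot's -x side) (z of stick_tip in the frame of pot between 0 and 0.026 m and x of stick_tip in the frame of pot below -0.025 m and y of stick_tip in the frame of pot between -0.025 and 0.025 m), for 0.02 s.
4. first turn: the stick's lower end, down among the media, is on the side away from the clamp (z of stick_tip in the frame of pot between 0 and 0.026 m and y of stick_tip in the frame of pot below -0.025 m and x of stick_tip in the frame of pot between -0.025 and 0.025 m), for 0.02 s.
5. first turn: the stick's lower end, down among the media, is three quarters round (the pot's +x side) (z of stick_tip in the frame of pot between 0 and 0.026 m and x of stick_tip in the frame of pot above 0.025 m and y of stick_tip in the frame of pot between -0.025 and 0.025 m), for 0.02 s.
6. second turn: the stick's lower end, down among the media, is on the clamp's side of the pot (all of step 2), for 0.02 s.
7. second turn: the stick's lower end, down among the media, is a quarter turn on (the pot's -x side) (all of step 3), for 0.02 s.
8. second turn: the stick's lower end, down among the media, is on the side away from the clamp (all of step 4), for 0.02 s.
9. second turn: the stick's lower end, down among the media, is three quarters round (the pot's +x side) (all of step 5), for 0.02 s.
10. the second turn is completed: the lower end is on the clamp's side again, and at least four of the six beads have been moved more than 8 mm (all of step 6 and (distance of each of bead0_center, bead1_center, bead2_center, bead3_center from where it was at the start of the episode above 0.008 m or distance of each of bead0_center, bead1_center, bead2_center, bead4_center from where it was at the start of the episode above 0.008 m or distance of each of bead0_center, bead1_center, bead2_center, bead5_center from where it was at the start of the episode above 0.008 m or distance of each of bead0_center, bead1_center, bead3_center, bead4_center from where it was at the start of the episode above 0.008 m or distance of each of bead0_center, bead1_center, bead3_center, bead5_center from where it was at the start of the episode above 0.008 m or distance of each of bead0_center, bead1_center, bead4_center, bead5_center from where it was at the start of the episode above 0.008 m or distance of each of bead0_center, bead2_center, bead3_center, bead4_center from where it was at the start of the episode above 0.008 m or distance of each of bead0_center, bead2_center, bead3_center, bead5_center from where it was at the start of the episode above 0.008 m or distance of each of bead0_center, bead2_center, bead4_center, bead5_center from where it was at the start of the episode above 0.008 m or distance of each of bead0_center, bead3_center, bead4_center, bead5_center from where it was at the start of the episode above 0.008 m or distance of each of bead1_center, bead2_center, bead3_center, bead4_center from where it was at the start of the episode above 0.008 m or distance of each of bead1_center, bead2_center, bead3_center, bead5_center from where it was at the start of the episode above 0.008 m or distance of each of bead1_center, bead2_center, bead4_center, bead5_center from where it was at the start of the episode above 0.008 m or distance of each of bead1_center, bead3_center, bead4_center, bead5_center from where it was at the start of the episode above 0.008 m or distance of each of bead2_center, bead3_center, bead4_center, bead5_center from where it was at the start of the episode above 0.008 m)), for 0.02 s.
At the end, for the whole second after the job is handed in: T-handle tight (3.05 rad or more); stick let go at rest in its block, within 0.25 rad of upright, its lower end within 12 mm of the hole axis and under 30 mm above the bench; pot level, within 10 mm of its place on the board; all six beads and the collar in the pot (all of step 1 and linear speed of stick below 0.02 m/s and horizontal distance between pot and board below 0.01 m and angle between pot's own z axis and vertical below 0.05 rad and horizontal distance between each of bead0_center, bead1_center, bead2_center, bead3_center, bead4_center, bead5_center, collar_center and pot_rim below 0.077 m and z of each of bead0_center, bead1_center, bead2_center, bead3_center, bead4_center, bead5_center, collar_center in the frame of pot below 0.06 m); the robot touches nothing.
It fails at once if a bystander (tin, glue bottle, wrench, round tin or rubber bush) is moved more than 30 mm (distance of any of tin, glue, wrench, roundtin, spool from where it was at the start of the episode above 0.03 m).
It fails at once if the pot is tipped (angle between pot's own z axis and vertical above 0.3 rad).
It also fails if it takes over 72 s, if anything falls off the work surface, if the arm or the gripper's body presses on something with over 40 N, if the wrist force passes 120 N, or if a joint passes its speed limit or range.

ROBOT

A 6-joint arm with a two-finger parallel gripper is mounted at the origin on the work surface. World frame = base frame: x ahead of the robot, y to its left, z up, the work surface at z = 0. Lengths are in m, angles in rad, forces in N, time in s.
With the tool pointing down it reaches from about 0.425 to 0.925 m from the base axis. Payload 12.5 kg.
Tool frame: the origin (TCP) lies at the very end of the fingers, on their centre line; the grasp point (between the pads) lies 19 mm behind it; x points along the fingers, z is the direction in which the jaws open and shut, and the axes are right-handed (so a half turn about x gives the same grasp; the last joint's range is limited). The gripper opens to 85 mm and grips with 20 to 120 N. Pads are 22 mm wide; open, the fingers measure 114 mm over their backs; the gripper's body (76 mm by 85 mm) begins 54 mm behind the grasp point. The pads swing forward as they close: fully open they stand 13 mm farther back than shut.
Start: joints at [-1.259, 0.491, 1.559, -0, 1.092, -0.106], TCP at [0.254, -0.571, 0.231] pointing down, gripper open.
Joint ranges: [-3.1, 3.1], [-0.84, 2.19], [0.05, 2.79], [-1.13, 4.28], [0.06, 2.93], [-2.69, 2.69]. Speed limits (rad/s): [2.22, 2.22, 2.79, 3.14, 3.14, 3.14].

INTERFACE

Orientations are given as [roll, pitch, yaw] about the fixed x, y, z axes, in that order (R = Rz(yaw) Ry(pitch) Rx(roll)).
In Python, from workcell import manip gives the robot as it stands.
- The arm moves only by the tool play_rows, never from a script. Its argument "deltas" is text: rows parted by semicolons, each of 7 numbers parted by spaces: the finger opening in m, from 0 to 0.0854, then the shift along the tool's x, y, z in m, then the turn, a rotation vector about the tool's x, y, z in degrees. In form: claw dx dy dz ax ay az; .... A call has 1 to 5 rows; each row is the pose to reach, as a shift and turn from the pose commanded when the call began, along the tool's axes at that moment; what a row does not reach only later rows make up. A row lasts 1/8 s, in which the tool goes at most 62.5 mm and 10.7 degrees, less where a joint would pass 70% of its speed; a pose out of reach is approached as far as the arm can. A call with a gripper value outside its range is refused whole. The fingers move at their own pace and stop on an object; "grip_force" is the grip in N (left out, the last holds). Time passes only in rows, so rows that repeat a pose let the fingers close. It gives the time, the measured TCP pose, the force and the opening at its end, in the units of the state.
- manip.sense(): the state, without advancing time (a new reading comes with each control period).
- manip.grab_frame(name): name is "scene" or "top"; returns a dict with "pixels" (384x512x3 uint8, red, green, blue), "z_map" (384x512 float32, m along the optical axis (not along the pixel's ray), 0 where there is no reading), "vfov" (degrees; the focal length in pixels is half the picture's height over the tangent of half this angle, whatever the lens; pixels are square), "cx", "cy" (the principal point, pixels), "view" (4x4, takes a point from world to camera coordinates). Camera axes: x right, y down, z forward; pixel columns grow to the right and rows downward; lengths in m; the calibration is good to about 2 mm. A picture is of the moment at which its call begins.
- manip.job_done(): hands the job in, once; it reports no verdict.
Trained networks look in a picture, given as the dict that the camera call returned (one of the last four; its "shot" number tells which), for a name from the list of things; names that differ only in an ending like _2 or _b are one class to them, and where a whole thing is asked for, a point or a joint stands for the part that bears it (a point fixed in the world has none). Each returns a list of dicts, best first, with "p" (0 to 1); they miss things now and then, are a little off and sometimes report something else, mostly with a low value. They report only what shows in the picture. A call takes as long as a camera call.
- manip.spot_in(name, picture): "location" ([x, y, z] in m, in world coordinates, good to about 4 mm: the middle of the surface that is visible of it).
- manip.regions_of(name, picture): "pixels" (384x512 bool, what is visible of it).
The state is a dict: "t": time; "joints": joint angles; "dq": joint speeds; "joint_efforts": joint torques, N m; "eef_pos": TCP position; "ee_rot": TCP orientation; "ft_force": force on the tool from outside, world axes, zero at the start; "wrist_torque": the same for the moment, N m; "gripper_width": opening from 0.0 (shut) to 1.0 (fully open).
Only numpy, scipy, OpenCV 4.12 (cv2) and the standard library are available. Lean on these libraries where they do the work, as an engineer would, in place of code of your own. Each camera call takes 0.05 s, during which the arm holds its last target.

## Working session

There is one attempt and no reset: what is moved stays moved. The work goes in short steps, Python scripts to look and compute and a tool call to move; the robot and the scene stay as the last step left them, time stands still between calls to the robot, and variables do not carry over. Pictures are saved under pics/ and viewed, and the job is handed in when it is done.

Besides the shell and the picture viewer there is one more tool, called after ">>>" by a JSON object that holds its "method" and its "body", one argument or row to a line. play_rows: Moves the arm, as the interface text tells. Its arguments: {"type":"object","properties":{"deltas":{"type":"string"},"grip_force":{"type":"number"}},"required":["deltas"]}

```bash
ls; mkdir -p pics; cat > h.py <<'E'
import numpy as np, cv2
from workcell import manip
from scipy.spatial.transform import Rotation as R
def save(p,name,scale=1.5):
    im=cv2.cvtColor(p["pixels"],cv2.COLOR_RGB2BGR)
    cv2.imwrite("pics/"+name,cv2.resize(im,None,fx=scale,fy=scale))
def f(p): return p["pixels"].shape[0]/2/np.tan(np.radians(p["vfov"]/2))
def pix2w(p,u,v,z=None):
    z=p["z_map"][v,u] if z is None else z
    c=np.stack([(u-p["cx"])/f(p)*z,(v-p["cy"])/f(p)*z,z],-1)
    V=np.linalg.inv(p["view"]); return c@V[:3,:3].T+V[:3,3]
def proj(p,w):
    c=p["view"][:3,:3]@np.array(w)+p["view"][:3,3]
    return f(p)*c[0]/c[2]+p["cx"],f(p)*c[1]/c[2]+p["cy"]
def cloud(p):
    v,u=np.mgrid[0:384,0:512]; return pix2w(p,u,v,p["z_map"])
E
python3 - <<'E'
from h import *
np.set_printoptions(precision=4,suppress=True)
s=manip.sense(); print({k:np.round(v,4) for k,v in s.items()})
for n in ["top","scene"]:
    p=manip.grab_frame(n); save(p,n+"0.png"); print(n,p["vfov"],p["cx"],p["cy"]); print(p["view"])
    for t in ["board","tbar","tbar_hub","tbar_end_a","pot","pot_rim","stick_mid","block","block_hole0","collar_center","bead0_center","bead1_center","tin","glue","wrench","roundtin","spool"]:
        try: print(t,[(np.round(d["location"],3),round(float(d["p"]),2)) for d in manip.spot_in(t,p)][:4])
        except Exception as e: print(t,e)
E
```

```text
pics
{'t': np.float64(0.0), 'joints': array([-1.2586,  0.4915,  1.5594,  0.    ,  1.0917, -0.1056]), 'dq': array([-0.0001, -0.0012,  0.0006,  0.0008, -0.0014, -0.0006]), 'joint_efforts': array([  0.0004, -61.846 , -26.1591,  -0.0001,   0.0042,  -0.    ]), 'eef_pos': array([ 0.2535, -0.571 ,  0.2307]), 'ee_rot': array([3.0122, 1.5697, 1.8592]), 'ft_force': array([ 0.1068,  0.3983, -0.4524]), 'wrist_torque': array([0.0189, 0.0189, 0.0038]), 'gripper_width': np.float64(1.0048)}
top 48.254815408433736 253.04620703127128 191.9211049559195
[[ 0.0278 -0.9992 -0.0275 -0.0128]
 [-0.9843 -0.0226 -0.1749  0.5941]
 [ 0.1742  0.0319 -0.9842  0.9769]
 [ 0.      0.      0.      1.    ]]
board [(array([0.54 , 0.148, 0.011]), 0.6)]
tbar [(array([ 0.482, -0.253,  0.061]), 0.59), (array([0.571, 0.174, 0.122]), 0.58)]
tbar_hub [(array([0.569, 0.171, 0.123]), 0.63)]
tbar_end_a [(array([0.498, 0.04 , 0.042]), 0.72), (array([0.567, 0.173, 0.122]), 0.6), (array([0.486, 0.07 , 0.039]), 0.55)]
pot [(array([0.55 , 0.067, 0.013]), 0.58), (array([0.394, 0.309, 0.03 ]), 0.42)]
pot_rim [(array([0.548, 0.064, 0.015
[... 1282 characters left out ...]
([0.548, 0.067, 0.039]), 0.62)]
stick_mid [(array([ 0.495, -0.267,  0.13 ]), 0.52), (array([ 0.52 , -0.266,  0.055]), 0.44)]
block [(array([ 0.52 , -0.266,  0.053]), 0.58)]
block_hole0 [(array([ 0.52 , -0.267,  0.061]), 0.63)]
collar_center []
bead0_center [(array([0.506, 0.032, 0.035]), 0.45), (array([0.591, 0.127, 0.002]), 0.39), (array([ 0.495, -0.262,  0.127]), 0.33)]
bead1_center [(array([0.565, 0.1  , 0.045]), 0.5)]
tin [(array([ 0.631, -0.34 ,  0.065]), 0.95)]
glue [(array([ 0.757, -0.15 ,  0.089]), 0.6)]
wrench [(array([ 0.371, -0.101,  0.004]), 0.68), (array([0.522, 0.104, 0.032]), 0.26)]
roundtin [(array([0.759, 0.246, 0.04 ]), 0.61)]
spool [(array([ 0.761, -0.148,  0.089]), 0.31)]
```

View pics/top0.png

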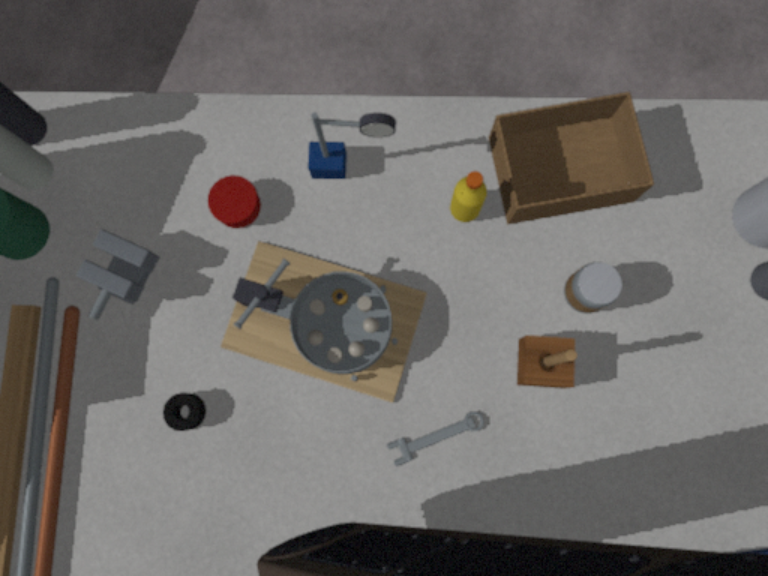

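View pics/scene0.png

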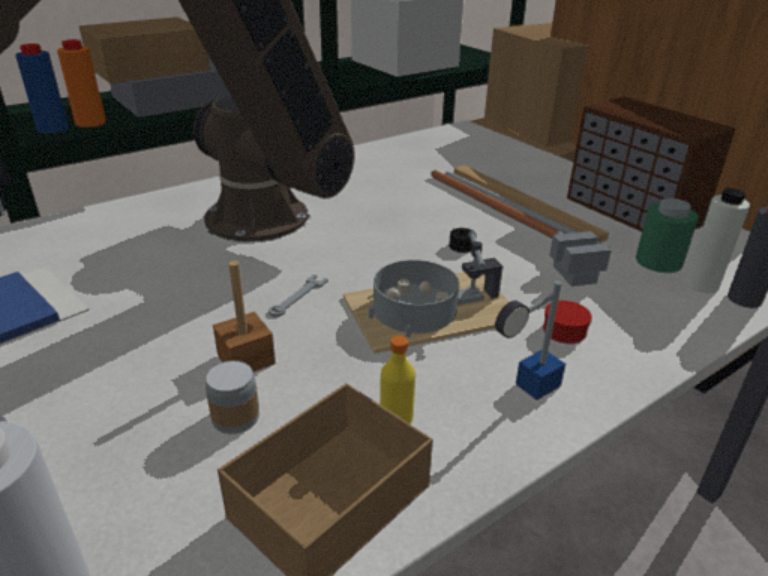

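```bash
cat > m.py <<'E'
from h import *
from scipy.optimize import least_squares
np.set_printoptions(precision=4,suppress=True)
def near(C,c,r,z0,z1):
    return C[(np.hypot(C[...,0]-c[0],C[...,1]-c[1])<r)&(C[...,2]>z0)&(C[...,2]<z1)]
def bar(C,c=(.569,.172),z0=.105,z1=.14):
    P=near(C,c,.085,z0,z1); m=P[:,:2].mean(0); u,s,v=np.linalg.svd(P[:,:2]-m); 
    t=(P[:,:2]-m)@v[0]; mid=m+v[0]*(t.max()+t.min())/2
    return mid,v[0],np.degrees(np.arctan2(v[0][1],v[0][0])),t.max()-t.min(),len(P),P[:,2].mean(),P[:,2].max()
E
python3 - <<'E'
from m import *
for n in ["top","scene"]:
    p=manip.grab_frame(n); C=cloud(p)
    P=near(C,(.548,.066),.1,.066,.078)
    g=lambda q:np.hypot(P[:,0]-q[0],P[:,1]-q[1])-.0785
    r=least_squares(g,(.548,.066),loss="soft_l1",f_scale=.003); print(n,"rim",r.x,len(P),np.abs(r.fun).mean(),P[:,2].mean())
    print("bar",bar(C))
    S=near(C,(.49,-.258),.06,.085,.2)
    print("stick",len(S),S.mean(0),S.min(0),S.max(0))
    for z0 in (.085,.11,.14,.17): 
        Q=S[(S[:,2]>z0)&(S[:,2]<z0+.025)]; print(z0,len(Q),Q.mean(0) if len(Q) else 0)
    B=near(C,(.49,-.256),.07,.058,.072); print("block",len(B),cv2.minAreaRect(B[:,:2].astype(np.float32)*1000),B[:,2].mean())
    D=near(C,(.56,.11),.25,.006,.014); print("board",cv2.minAreaRect(D[:,:2].astype(np.float32)*1000))
    A=near(C,(.58,.19),.07,.074,.092);print("arm",cv2.minAreaRect(A[:,:2].astype(np.float32)*1000),A[:,2].mean())
E
```

```text
top rim [0.5382 0.0611] 318 0.0014838048874139444 0.07181384129067361
bar (array([0.5709, 0.1755]), array([-0.8273,  0.5618]), np.float64(145.81799694675786), np.float64(0.123181373095204), 299, np.float64(0.12332750833649786), np.float64(0.1350194998329547))
stick 138 [ 0.4844 -0.2589  0.1575] [ 0.4778 -0.2689  0.0862] [ 0.4936 -0.2545  0.1947]
0.085 19 [ 0.4835 -0.2575  0.0973]
0.11 20 [ 0.4843 -0.2567  0.1218]
0.14 26 [ 0.4842 -0.2571  0.153 ]
0.17 68 [ 0.485  -0.2608  0.1877]
block 914 ((485.82672119140625, -263.238525390625), (76.62591552734375, 75.2347412109375), 87.20687103271484) 0.06540715284825516
board ((560.4508666992188, 97.70295715332031), (472.7593688964844, 433.89141845703125), 5.602413654327393)
arm ((571.6014404296875, 179.84019470214844), (98.91580200195312, 44.63624954223633), 74.64210510253906) 0.08295215750058417
scene rim [0.5415 0.0631] 256 0.002681731082360323 0.06953819802696146
bar (array([0.5752, 0.1759]), array([ 0.831 , -0.5563]), np.float64(-33.797798803101244), np.float64(0.12647786518461432), 131, np.float64(0.12047763149210308), np.float64(0.13105015014725685))
stick 268 [ 0.4922 -0.2629  0.1416] [ 0.481  -0.2699  0.0855] [ 0.4976 -0.2537  0.1917]
0.085 57 [ 0.4925 -0.2628  0.0968]
0.11 59 [ 0.4925 -0.2633  0.1228]
0.14 60 [ 0.4925 -0.2629  0.1525]
0.17 66 [ 0.4914 -0.2625  0.1825]
block 548 ((487.30914306640625, -261.606201171875), (76.55652618408203, 80.35459899902344), 86.3704833984375) 0.06330328319074953
board ((586.890869140625, 111.33308410644531), (362.4796447753906, 445.6832580566406), 82.19766235351562)
arm ((579.2144775390625, 193.1502685546875), (74.3349609375, 39.78382873535156), 72.88664245605469) 0.08064025715987683
```

```bash
cat >> m.py <<'E'
def tool():
    s=manip.sense(); Rm=R.from_euler("xyz",s["ee_rot"]).as_matrix(); return s,np.array(s["eef_pos"]),Rm
def wpos(w): # shift in tool axes to bring TCP to w
    s,p,Rm=tool(); return Rm.T@(np.array(w)-p)
E
python3 - <<'E'
from m import *
s,p,Rm=tool(); print(Rm); print(np.degrees(np.arctan2(Rm[1,2],Rm[0,2])))
print(wpos((.572,.176,.23)),wpos((.572,.176,.21)))
E
```

```text
[[ 0.      0.914   0.4058]
 [-0.0001  0.4058 -0.914 ]
 [-1.     -0.      0.0001]]
-66.05968062632041
[ 0.0013  0.5942 -0.5538] [ 0.0213  0.5942 -0.5538]
```

>>> {"method": "play_rows", "body": {
  "deltas": "0.08 0 0.594 -0.554 -122 0 0;0.08 0 0.594 -0.554 -122 0 0;0.08 0 0.594 -0.554 -122 0 0;0.08 0 0.594 -0.554 -122 0 0;0.08 0 0.594 -0.554 -122 0 0"
}}

```text
t: 2.52
eef_pos: [0.3765, -0.2819, 0.2315]
ee_rot: [-0.526, 1.57, -0.736]
ft_force: [1.1, -0.7, -0.9]
gripper_width: 0.938
```

```bash
cat > w.py <<'E'
import sys
from m import *
s,p,Rm=tool(); yaw=np.degrees(np.arctan2(Rm[1,2],Rm[0,2]))
print("t",s["t"],"pos",p,"jawyaw",yaw,"tilt",np.degrees(np.arccos(min(1,-Rm[2,0]))),"q6",np.degrees(s["joints"][5]),"F",np.array(s["ft_force"]),"T",np.array(s["wrist_torque"]),"g",s["gripper_width"])
if len(sys.argv)>4:
    w=[float(a) for a in sys.argv[1:4]]; y=float(sys.argv[4]); d=(y-yaw+180)%360-180
    T=np.array([[0,-np.sin(np.radians(y)),np.cos(np.radians(y))],[0,0,0],[-1,0,0]],float)
    z=np.array([np.cos(np.radians(y)),np.sin(np.radians(y)),0]); x=np.array([0,0,-1.]); T=np.stack([x,np.cross(z,x),z],1)
    print("shift",Rm.T@(np.array(w)-p),"rotvec",np.degrees(R.from_matrix(Rm.T@T).as_rotvec()))
E
python3 w.py .572 .176 .21 56
```

```text
t 2.525 pos [ 0.3765 -0.2819  0.2315] jawyaw -12.017838616995085 tilt 0.04164528032648486 q6 -32.86698198147665 F [ 1.1175 -0.6544 -0.8794] T [ 0.0115 -0.0553 -0.0093] g 0.937737683457028
shift [0.0214 0.4886 0.0959] rotvec [-68.0178   0.0193   0.0398]
```

>>> {"method": "play_rows", "body": {
  "deltas": "0.08 0.02 0.489 0.096 -68 0 0;0.08 0.02 0.489 0.096 -68 0 0;0.08 0.02 0.489 0.096 -68 0 0;0.08 0.02 0.489 0.096 -68 0 0;0.08 0.02 0.489 0.096 -68 0 0"
}}

```text
t: 3.15
eef_pos: [0.501, 0.0048, 0.219]
ee_rot: [-1.021, 1.57, -0.293]
ft_force: [1.1, -0.8, -0.2]
gripper_width: 0.936
```

```bash
python3 w.py .572 .176 .19 56
```

```text
t 3.15 pos [0.501  0.0048 0.219 ] jawyaw 41.7270002084193 tilt 0.0493864620100766 q6 -48.728549047031045 F [ 1.0643 -0.8161 -0.1734] T [ 0.0028 -0.0107  0.0179] g 0.935529971135522
shift [0.029  0.0805 0.167 ] rotvec [-14.273    0.0204   0.0451]
```

>>> {"method": "play_rows", "body": {
  "deltas": "0.06 0.029 0.081 0.167 -14.3 0 0;0.06 0.029 0.081 0.167 -14.3 0 0;0.06 0.029 0.081 0.167 -14.3 0 0;0.06 0.029 0.081 0.167 -14.3 0 0;0.06 0.029 0.081 0.167 -14.3 0 0"
}}

```text
t: 3.78
eef_pos: [0.5717, 0.1737, 0.1895]
ee_rot: [2.701, 1.57, -2.61]
ft_force: [0.2, -0.9, 0.6]
gripper_width: 0.704
```

```bash
python3 w.py .572 .176 .103 56; python3 - <<'E'
from m import *
p=manip.grab_frame("top"); save(p,"top1.png"); C=cloud(p); q=manip.grab_frame("scene"); save(q,"scene1.png"); print(bar(cloud(q)))
E
```

```text
t 3.775 pos [0.5717 0.1737 0.1895] jawyaw 55.699670363830236 tilt 0.042755968361648175 q6 -45.116007398330126 F [ 0.2345 -0.894   0.576 ] T [ 0.0254  0.0371 -0.0027] g 0.7036755894739036
shift [0.0865 0.0011 0.0021] rotvec [-0.3003 -0.0386 -0.0183]
(array([0.5733, 0.1772]), array([ 0.8296, -0.5584]), np.float64(-33.946171004228965), np.float64(0.1279642457734405), 132, np.float64(0.12068661537034477), np.float64(0.1313683786658515))
```

View pics/scene1.png

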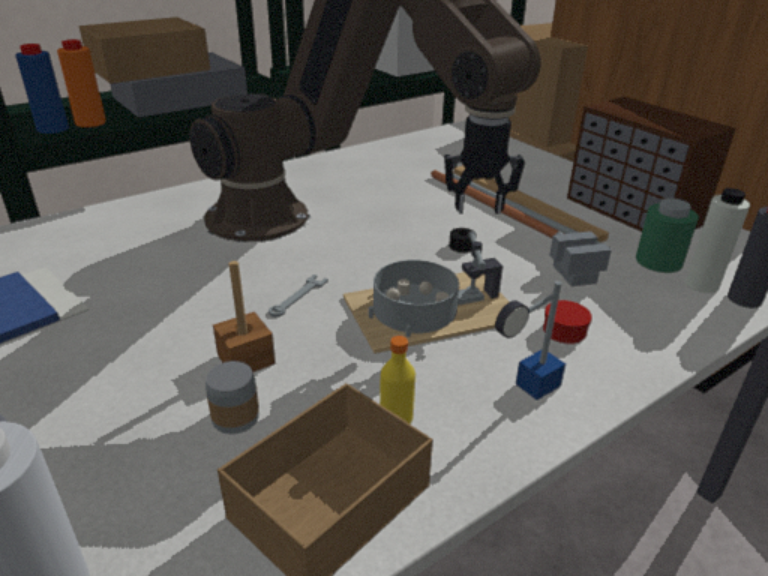

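>>> {"method": "play_rows", "body": {
  "deltas": "0.06 0.05 0.001 0.002 0 0 0;0.06 0.088 0.001 0.002 0 0 0;0.06 0.088 0.001 0.002 0 0 0;0.02 0.088 0.001 0.002 0 0 0;0.01 0.088 0.001 0.002 0 0 0",
  "grip_force": 30
}}

```text
t: 4.5
eef_pos: [0.5731, 0.1759, 0.1036]
ee_rot: [-0.817, 1.568, 0.154]
ft_force: [0.2, 0.6, 0.7]
gripper_width: 0.287
```

>>> {"method": "play_rows", "body": {
  "deltas": "0.005 0 0 0 0 0 0;0.005 0 0 0 0 0 0;0.005 0 0 0 0 0 0",
  "grip_force": 30
}}

```text
t: 4.88
eef_pos: [0.5739, 0.177, 0.1038]
ee_rot: [-0.663, 1.565, 0.309]
ft_force: [3.1, 5.5, 4.2]
gripper_width: 0.219
```

```bash
python3 w.py .572 .176 .103 56
```

```text
t 4.875 pos [0.5739 0.177  0.1038] jawyaw 55.66610503840323 tilt 0.30975369412840187 q6 -44.87767423573284 F [3.0528 5.4943 4.1678] T [ 0.8156 -0.4997 -0.0523] g 0.2185847682322146
shift [ 0.0008  0.001  -0.0019] rotvec [-0.3343  0.2436  0.1913]
```

>>> {"method": "play_rows", "body": {
  "deltas": "0.005 0 0 0.002 10 0 0;0.005 0.0003 0 0.002 20 0 0;0.005 0.0005 0 0.002 30 0 0;0.005 0.0007 0 0.002 40 0 0;0.005 0.0009 0 0.002 50 0 0",
  "grip_force": 50
}}

```text
t: 5.5
eef_pos: [0.5726, 0.1766, 0.1028]
ee_rot: [-2.244, 1.569, -2.15]
ft_force: [-10.6, -10.0, 14.6]
gripper_width: 0.214
```

```bash
python3 w.py .572 .176 .103 6
```

```text
t 5.5 pos [0.5726 0.1766 0.1028] jawyaw 5.367865966662659 tilt 0.11605477393478994 q6 5.576257825864948 F [-10.5818  -9.9608  14.601 ] T [-1.6119  1.7364  0.0622] g 0.21375863674207693
shift [-0.0002 -0.0005 -0.0007] rotvec [-0.6321 -0.0729  0.0903]
```

>>> {"method": "play_rows", "body": {
  "deltas": "0.005 0 0 -0.001 10 0 0;0.005 0 0 -0.001 20 0 0;0.005 0.0002 0 -0.001 30 0 0;0.005 0.0004 0 -0.001 40 0 0;0.005 0.0006 0 -0.001 50 0 0"
}}

```text
t: 6.12
eef_pos: [0.5708, 0.177, 0.102]
ee_rot: [-1.993, 1.568, -2.772]
ft_force: [-13.5, -4.1, 14.0]
gripper_width: 0.214
```

```bash
python3 w.py .572 .176 .103 6; python3 - <<'E'
from m import *
q=manip.grab_frame("scene"); save(q,"scene2.png"); save(manip.grab_frame("top"),"top2.png")
q["pixels"][:]; im=cv2.cvtColor(q["pixels"],cv2.COLOR_RGB2BGR)[110:240,250:400]; cv2.imwrite("pics/s2c.png",cv2.resize(im,None,fx=4,fy=4,interpolation=2))
E
```

```text
t 6.125 pos [0.5708 0.177  0.102 ] jawyaw -44.64087139080631 tilt 0.17768628587637325 q6 55.58764838651644 F [-13.4745  -4.097   14.0096] T [-0.6956  2.2648  0.1423] g 0.21438589855165896
shift [-0.001   0.0001  0.0016] rotvec [-50.6407  -0.1396   0.1192]
```

View pics/s2c.png

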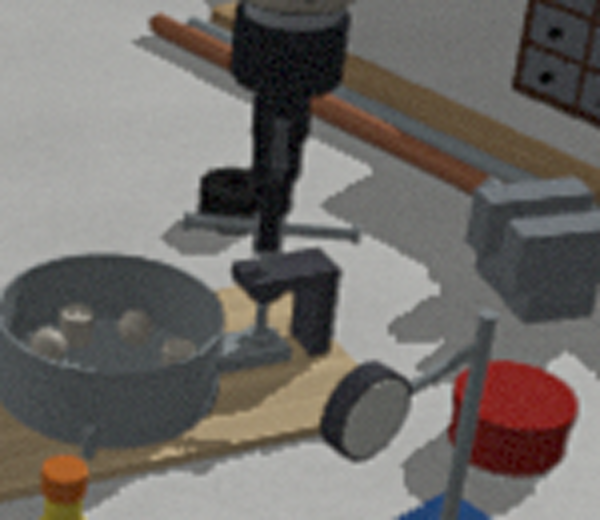

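>>> {"method": "play_rows", "body": {
  "deltas": "0.005 -0.0003 -0.0008 -0.0006 10 0 0;0.005 -0.0002 -0.0008 -0.0006 20 0 0;0.005 0 -0.0008 -0.0006 30 0 0;0.005 0.0002 -0.0008 -0.0006 40 0 0;0.005 0.0004 -0.0008 -0.0006 50 0 0"
}}

```text
t: 6.85
eef_pos: [0.57, 0.1785, 0.1012]
ee_rot: [-1.943, 1.568, 2.688]
ft_force: [-11.0, 8.6, 7.5]
gripper_width: 0.215
```

```bash
python3 w.py .572 .176 .103 6
```

```text
t 6.85 pos [0.57   0.1785 0.1012] jawyaw -94.64783185855644 tilt 0.1323747167879869 q6 105.58906814308506 F [-10.9611   8.5543   7.5196] T [1.533  1.8194 0.1649] g 0.2146676455253985
shift [-0.0018  0.0022  0.0023] rotvec [-100.6477   -0.1434    0.0475]
```

>>> {"method": "play_rows", "body": {
  "deltas": "0.005 0 -0.0005 0.0005 7 0 0;0.005 0 -0.0005 0.0005 14 0 0;0.005 0.0002 -0.0005 0.0005 20 0 0"
}}

```text
t: 7.22
eef_pos: [0.5701, 0.1791, 0.1012]
ee_rot: [-2.67, 1.568, 1.614]
ft_force: [-8.2, 15.1, 7.6]
gripper_width: 0.217
```

```bash
python3 w.py .572 .176 .103 6
```

```text
t 7.225 pos [0.5701 0.1791 0.1012] jawyaw -114.52790026819669 tilt 0.14118573439117185 q6 125.43439114098106 F [-8.1685 15.1311  7.5864] T [2.5484 1.2819 0.1665] g 0.21679886886921754
shift [-0.0019  0.003   0.002 ] rotvec [-120.5278   -0.1431   -0.0937]
```

>>> {"method": "play_rows", "body": {
  "deltas": "0.005 0 0 0 6 0 0;0.005 0 0 0 12 0 0;0.005 0 0 0 12 0 0"
}}

```text
t: 7.6
eef_pos: [0.5717, 0.1785, 0.1012]
ee_rot: [2.73, 1.567, 0.524]
ft_force: [1.2, 10.7, 1.0]
gripper_width: 0.216
```

```bash
python3 w.py .572 .176 .103 6
```

```text
t 7.6 pos [0.5717 0.1785 0.1012] jawyaw -126.40415530662963 tilt 0.22148836116067125 q6 137.31960453855262 F [ 1.2389 10.7101  1.0379] T [ 1.4548 -0.1527 -0.1056] g 0.2155157564102987
shift [-0.0018  0.0017  0.0018] rotvec [-132.4041   -0.0011   -0.2797]
```

```bash
python3 - <<'E'
from m import *
q=manip.grab_frame("scene"); C=cloud(q)
P=near(C,(.572,.178),.085,.105,.135)
# only away from gripper: r>25mm
r=np.hypot(P[:,0]-.572,P[:,1]-.178); 
P=P[(r>.032)]; P=P[P[:,2]<.124]; print(len(P)); a=np.degrees(np.arctan2(P[:,1]-.178,P[:,0]-.572)); print(np.sort(a).round(0))
im=cv2.cvtColor(q["pixels"],cv2.COLOR_RGB2BGR)[110:240,250:400]; cv2.imwrite("pics/s3c.png",cv2.resize(im,None,fx=4,fy=4,interpolation=2))
t=manip.grab_frame("top"); im=cv2.cvtColor(t["pixels"],cv2.COLOR_RGB2BGR)[140:260,130:290]; cv2.imwrite("pics/t3c.png",cv2.resize(im,None,fx=4,fy=4,interpolation=2))
E
```

```text
40
[-31. -31. -30. -30. -30. -29. -29. -29. -29. -29. -28. -28. -28. -28.
 -28. -27. -26. -26. -26. -25. -25. -25. -24. -24. -24. -24. -24. -23.
 -22. -22. -22. -22. -21. -21. -21. -20. -20. -19. -16. 147.]
```

View pics/s3c.png

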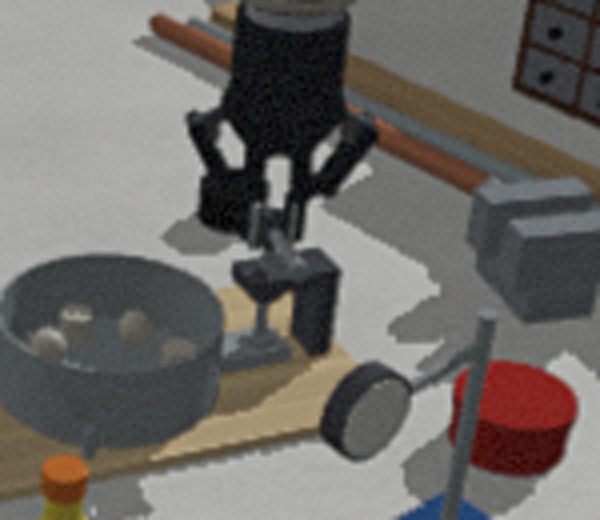

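View pics/t3c.png

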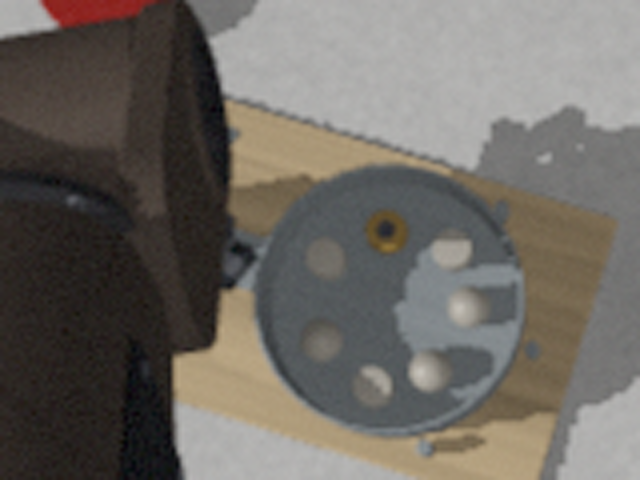

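>>> {"method": "play_rows", "body": {
  "deltas": "0.04 0 0 0 0 0 0;0.06 0 0 0 0 0 0;0.06 0 0 0 0 0 0;0.06 -0.05 0 0 0 0 0;0.06 -0.1 0 0 0 0 0"
}}

```text
t: 8.32
eef_pos: [0.5708, 0.1768, 0.2006]
ee_rot: [-0.612, 1.569, -2.817]
ft_force: [0.1, 0.2, -0.5]
gripper_width: 0.7
```

```bash
python3 w.py .486 -.261 .26 -28;python3 - <<'E'
from m import *
q=manip.grab_frame("scene"); print(bar(cloud(q)))
E
```

```text
t 8.325 pos [0.5708 0.1768 0.2006] jawyaw -126.3481121457794 tilt 0.07589723628438357 q6 137.23645557776365 F [ 0.1215  0.1907 -0.4634] T [-0.0254  0.0338 -0.02  ] g 0.6997984598033793
shift [-0.0591  0.1911  0.4029] rotvec [-98.3481   0.0086   0.0857]
(array([0.574 , 0.1759]), array([ 0.9114, -0.4116]), np.float64(-24.302849105468773), np.float64(0.12517808928443766), 147, np.float64(0.11791421361912004), np.float64(0.1286559883798023))
```

```bash
python3 w.py .5725 .1770 .101 -114.3
```

```text
t 8.375 pos [0.5729 0.1773 0.2075] jawyaw -126.33390253409007 tilt 0.4684104266856066 q6 137.23573803451703 F [ 1.7415 -0.3457  6.2136] T [ 0.0482 -0.0567 -0.0503] g 0.7014401152525678
shift [ 0.1065 -0.0007  0.0011] rotvec [-12.0348  -0.3015  -0.3596]
```

>>> {"method": "play_rows", "body": {
  "deltas": "0.06 0.03 0 0 -12 0 0;0.06 0.07 0 0 -12 0 0;0.06 0.1 0 0 -12 0 0;0.06 0.1 0 0 -12 0 0;0.02 0.1 0 0 -12 0 0",
  "grip_force": 80
}}

```text
t: 9.0
eef_pos: [0.5715, 0.1771, 0.1007]
ee_rot: [2.097, 1.57, 0.102]
ft_force: [0.5, -0.0, 1.2]
gripper_width: 0.505
```

>>> {"method": "play_rows", "body": {
  "deltas": "0.005 0 0 0 0 0 0;0.005 0 0 0 0 0 0;0.005 0 0 0 0 0 0",
  "grip_force": 80
}}

```text
t: 9.38
eef_pos: [0.5722, 0.1782, 0.1014]
ee_rot: [2.416, 1.566, 0.42]
ft_force: [1.6, 8.2, 4.2]
gripper_width: 0.205
```

```bash
python3 w.py .5725 .1770 .101 -114.3
```

```text
t 9.375 pos [0.5722 0.1782 0.1014] jawyaw -114.33635483385852 tilt 0.26596699829684395 q6 125.23739352719528 F [1.6357 8.2277 4.1714] T [ 1.1204 -0.2325  0.0099] g 0.2054269584555972
shift [0.0004 0.0008 0.001 ] rotvec [-0.0367 -0.1989 -0.1766]
```

>>> {"method": "play_rows", "body": {
  "deltas": "0.005 0 0 0 3 0 0;0.005 0 0 0 6 0 0"
}}

```text
t: 9.62
eef_pos: [0.5712, 0.1787, 0.1014]
ee_rot: [2.931, 1.568, 0.83]
ft_force: [-2.1, 11.8, 6.4]
gripper_width: 0.206
```

```bash
python3 w.py .5725 .1770 .101 -114.3
```

```text
t 9.625 pos [0.5712 0.1787 0.1014] jawyaw -120.4170722835489 tilt 0.18324737161555668 q6 131.31463414651714 F [-2.0748 11.8273  6.4256] T [1.9568 0.5735 0.1167] g 0.20580234513889903
shift [0.0004 0.002  0.0009] rotvec [-6.1171 -0.177  -0.0478]
```

```bash
cat > bb.py <<'E'
from m import *
q=manip.grab_frame("scene"); C=cloud(q)
P=near(C,(.573,.1765),.075,.105,.1225)
r=np.hypot(P[:,0]-.573,P[:,1]-.1765);P=P[r>.03]
a=np.arctan2(P[:,1]-.1765,P[:,0]-.573);print(len(P),np.degrees(np.angle(np.exp(2j*a).mean())/2))
im=cv2.cvtColor(q["pixels"],cv2.COLOR_RGB2BGR)[110:240,250:400]; import time; cv2.imwrite("pics/bb%d.png"%time.time(),cv2.resize(im,None,fx=4,fy=4,interpolation=2))
E
python3 bb.py
```

```text
38 -23.218618203603775
```

>>> {"method": "play_rows", "body": {
  "deltas": "0.005 0 0 0 3 0 0;0.005 0 0 0 6 0 0;0.005 0 0 0 9 0 0"
}}

```text
t: 10.05
eef_pos: [0.5706, 0.1793, 0.1014]
ee_rot: [-2.862, 1.568, 1.162]
ft_force: [-6.2, 17.5, 8.2]
gripper_width: 0.209
```

```bash
python3 w.py .5725 .1770 .101 -114.3; python3 bb.py
```

```text
t 10.05 pos [0.5706 0.1793 0.1014] jawyaw -129.3978990070527 tilt 0.17791236547230455 q6 140.30918861775194 F [-6.1984 17.4809  8.1782] T [2.8919 1.1519 0.7531] g 0.20902925270994177
shift [0.0004 0.0029 0.0006] rotvec [-15.0978  -0.1765   0.0262]
40 -24.707037462061397
```

>>> {"method": "play_rows", "body": {
  "deltas": "0.04 0 0 0 -9 0 0;0.06 0 0 0 -15 0 0;0.06 0 0 0 -15 0 0;0.06 -0.06 0 0 -15 0 0;0.06 -0.12 0 0 -15 0 0"
}}

```text
t: 10.72
eef_pos: [0.5708, 0.1769, 0.2213]
ee_rot: [-0.848, 1.57, -2.846]
ft_force: [0.6, 0.6, 1.3]
gripper_width: 0.701
```

```bash
python3 w.py .486 -.261 .25 -28;python3 bb.py; python3 bb.py
```

```text
t 10.725 pos [0.5708 0.1769 0.2213] jawyaw -114.50842684389207 tilt 0.040489087461791425 q6 125.40450108295799 F [0.5631 0.6316 1.2863] T [-0.0645 -0.0034  0.0192] g 0.7005281269873397
shift [-0.0286  0.1045  0.4337] rotvec [-86.5084  -0.0014   0.0446]
66 -24.914574514233745
65 -25.000221995818517
```

>>> {"method": "play_rows", "body": {
  "deltas": "0.06 -0.03 0.105 0.434 -86.5 0 0;0.06 -0.03 0.105 0.434 -86.5 0 0;0.06 -0.03 0.105 0.434 -86.5 0 0;0.06 -0.03 0.105 0.434 -86.5 0 0;0.06 -0.03 0.105 0.434 -86.5 0 0"
}}

```text
t: 11.45
eef_pos: [0.518, -0.1063, 0.2393]
ee_rot: [0.72, 1.57, -0.412]
ft_force: [1.3, 0.1, -0.2]
gripper_width: 0.701
```

```bash
python3 w.py .486 -.261 .25 -28
```

```text
t 11.45 pos [ 0.518  -0.1063  0.2393] jawyaw -64.86681313281603 tilt 0.049521720807198875 q6 46.117462872004545 F [ 1.2505  0.1378 -0.2109] T [ 0.0249 -0.0115 -0.0077] g 0.7010716963638527
shift [-0.0107 -0.0947  0.1265] rotvec [-36.8668   0.0464  -0.0196]
```

>>> {"method": "play_rows", "body": {
  "deltas": "0.06 -0.011 -0.095 0.127 -36.9 0 0;0.06 -0.011 -0.095 0.127 -36.9 0 0;0.06 -0.011 -0.095 0.127 -36.9 0 0;0.06 -0.011 -0.095 0.127 -36.9 0 0;0.06 -0.011 -0.095 0.127 -36.9 0 0"
}}

```text
t: 12.08
eef_pos: [0.4858, -0.2602, 0.2499]
ee_rot: [-0.117, 1.571, -0.612]
ft_force: [0.5, 0.7, 1.3]
gripper_width: 0.701
```

```bash
python3 w.py .486 -.261 .132 -28; python3 - <<'E'
from m import *
for n in ["scene","top"]:
    p=manip.grab_frame(n); C=cloud(p); save(p,n+"4.png")
    P=near(C,(.54,.062),.1,.066,.078)
    g=lambda q:np.hypot(P[:,0]-q[0],P[:,1]-q[1])-.0785
    r=least_squares(g,(.54,.062),loss="soft_l1",f_scale=.003); print(n,"rim",r.x,len(P),np.abs(r.fun).mean())
    print(bar(C))
    S=near(C,(.486,-.26),.03,.08,.188)
    V=np.linalg.inv(p["view"])[:3,3]
    # fit cylinder r 8mm vertical
    g=lambda q:np.hypot(S[:,0]-q[0],S[:,1]-q[1])-.008
    d=V[:2]-S[:,:2].mean(0); d/=np.linalg.norm(d)
    r=least_squares(g,S[:,:2].mean(0)-d*.006,loss="soft_l1",f_scale=.002); print("stick",r.x,len(S),np.abs(r.fun).mean(),V)
E
```

```text
t 12.075 pos [ 0.4858 -0.2602  0.2499] jawyaw -28.354285642946827 tilt 0.00844741836536916 q6 -6.686722521373844 F [0.5322 0.677  1.3142] T [-0.0454  0.0036  0.0015] g 0.7006105922371135
shift [ 0.1179 -0.0006  0.0006] rotvec [-0.3543  0.0084  0.001 ]
scene rim [0.5415 0.0621] 248 0.0014310641920692855
(array([0.5743, 0.176 ]), array([ 0.9085, -0.4179]), np.float64(-24.699122221944755), np.float64(0.12899918541399827), 141, np.float64(0.11772257359801817), np.float64(0.12797871817628348))
stick [ 0.4864 -0.2607] 256 0.0009882472179585742 [ 1.302  -0.5753  0.6849]
top rim [0.5382 0.061 ] 310 0.0013371354689423176
(array([0.5711, 0.1753]), array([-0.9057,  0.4239]), np.float64(154.9161308212058), np.float64(0.12332682785841681), 292, np.float64(0.12097784743381998), np.float64(0.13231311204514773))
stick [ 0.4856 -0.2633] 29 0.0003012172409813572 [ 0.415  -0.0305  1.065 ]
```

View pics/top4.png

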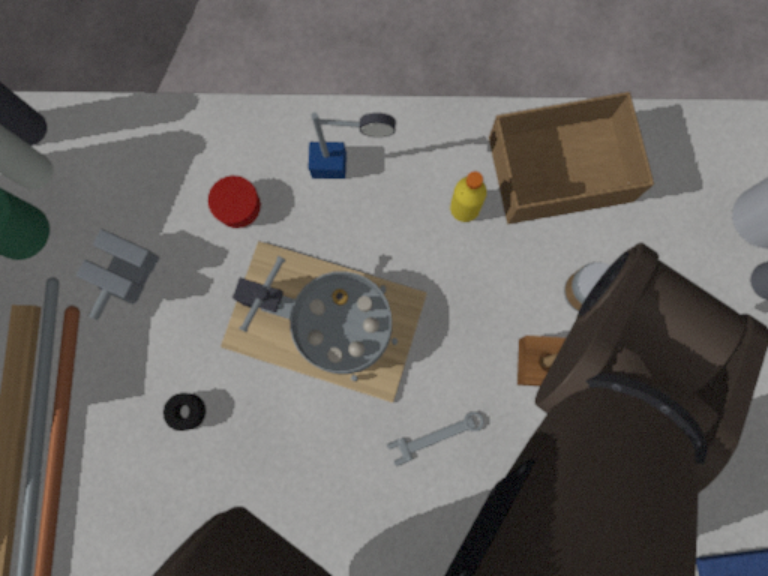

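>>> {"method": "play_rows", "body": {
  "deltas": "0.06 0.06 -0.001 0 0 0 0;0.06 0.118 -0.001 0 0 0 0;0.06 0.118 -0.001 0 0 0 0;0.03 0.118 -0.001 0 0 0 0;0.01 0.118 -0.001 0 0 0 0",
  "grip_force": 60
}}

```text
t: 12.8
eef_pos: [0.4865, -0.2611, 0.1342]
ee_rot: [-0.136, 1.567, -0.628]
ft_force: [0.0, -0.5, -0.2]
gripper_width: 0.283
```

>>> {"method": "play_rows", "body": {
  "deltas": "0.002 0 0 0 0 0 0;0.002 0 0 0 0 0 0;0.002 0 0 0 0 0 0",
  "grip_force": 60
}}

```text
t: 13.18
eef_pos: [0.4862, -0.2611, 0.1341]
ee_rot: [-0.145, 1.568, -0.636]
ft_force: [-1.2, 1.2, 8.3]
gripper_width: 0.171
```

```bash
python3 w.py .486 -.261 .132 -28; python3 - <<'E'
from m import *
p=manip.grab_frame("scene"); im=cv2.cvtColor(p["pixels"],cv2.COLOR_RGB2BGR)[130:280,100:230]; cv2.imwrite("pics/st1.png",cv2.resize(im,None,fx=4,fy=4,interpolation=2))
E
```

```text
t 13.175 pos [ 0.4862 -0.2611  0.1341] jawyaw -28.153722302849935 tilt 0.18355903731403247 q6 -6.9356313185785226 F [-1.2085  1.2132  8.3162] T [0.2648 0.3383 0.033 ] g 0.17139715461381302
shift [ 0.0021 -0.     -0.0002] rotvec [-0.1538  0.1816  0.0267]
```

View pics/st1.png

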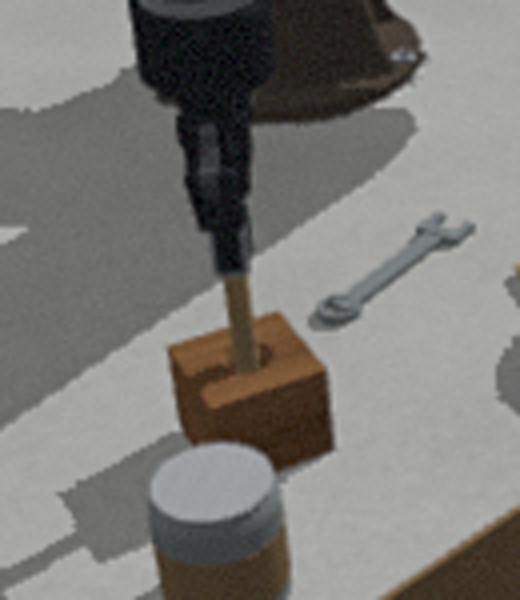

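>>> {"method": "play_rows", "body": {
  "deltas": "0.002 -0.05 0 0 0 0 0;0.002 -0.085 0 0 0 0 0",
  "grip_force": 90
}}

```text
t: 13.48
eef_pos: [0.4859, -0.2608, 0.2199]
ee_rot: [-0.133, 1.568, -0.625]
ft_force: [0.8, -0.3, 0.1]
gripper_width: 0.162
```

```bash
python3 w.py .540 .062 .214 -28
```

```text
t 13.475 pos [ 0.4859 -0.2608  0.2199] jawyaw -28.15182973294865 tilt 0.15506715020138626 q6 -6.936996417753257 F [ 0.7968 -0.3378  0.1264] T [-0.0262 -0.022  -0.0111] g 0.16161829436842245
shift [ 0.0055  0.3102 -0.1046] rotvec [-0.1519  0.1537  0.0208]
```

>>> {"method": "play_rows", "body": {
  "deltas": "0.002 0 0.06 -0.02 0 0 0;0.002 0 0.12 -0.04 0 0 0;0.002 0 0.18 -0.06 0 0 0;0.002 0 0.235 -0.079 0 0 0;0.002 0 0.28 -0.094 0 0 0"
}}

```text
t: 14.1
eef_pos: [0.5349, 0.0329, 0.2184]
ee_rot: [0.414, 1.569, -0.076]
ft_force: [1.2, -0.5, -0.4]
gripper_width: 0.165
```

>>> {"method": "play_rows", "body": {
  "deltas": "0.002 0 0.03 -0.01 0 0 0;0.002 0 0.03 -0.01 0 0 0"
}}

```text
t: 14.35
eef_pos: [0.5403, 0.0635, 0.218]
ee_rot: [0.497, 1.569, 0.009]
ft_force: [0.3, 0.1, -0.3]
gripper_width: 0.164
```

```bash
python3 w.py .540 .062 .143 -28; python3 - <<'E'
from m import *
for n in ["scene","top"]:
    p=manip.grab_frame(n); save(p,n+"5.png")
im=cv2.cvtColor(p["pixels"],cv2.COLOR_RGB2BGR)[140:290,150:310]; cv2.imwrite("pics/t5c.png",cv2.resize(im,None,fx=4,fy=4,interpolation=2))
E
```

```text
t 14.35 pos [0.5403 0.0635 0.218 ] jawyaw -27.982955623649246 tilt 0.1033108651986504 q6 27.726969732867968 F [ 0.3486  0.0823 -0.3061] T [ 0.014  -0.0202 -0.0186] g 0.16426139010779783
shift [ 0.075  -0.0015  0.0004] rotvec [ 0.0171  0.0908 -0.0493]
```

View pics/scene5.png

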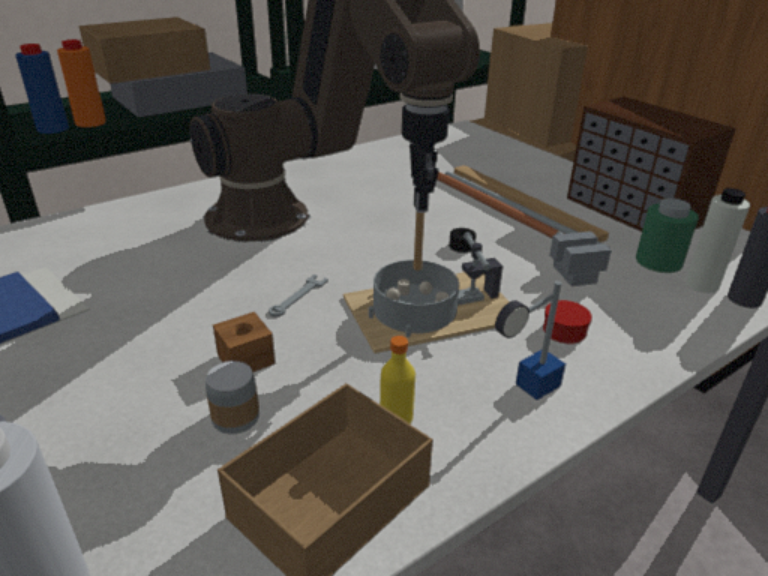

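View pics/t5c.png

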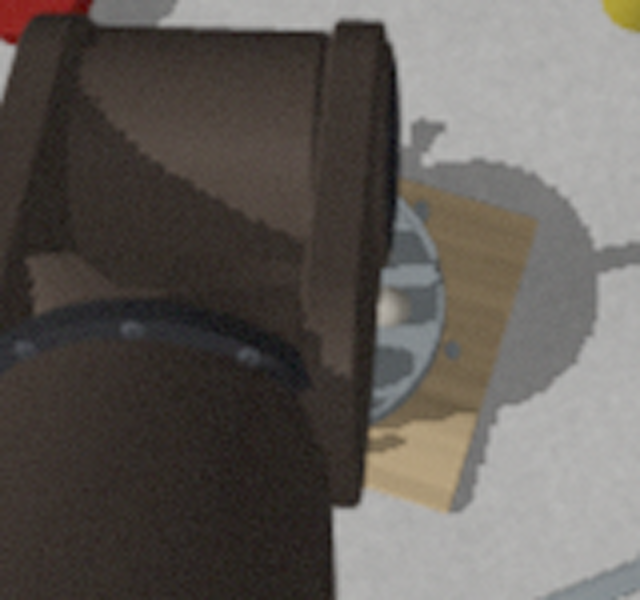

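```bash
cat > st.py <<'E'
from m import *
import sys
s,t,_=tool()
p=manip.grab_frame("scene"); C=cloud(p)
S=near(C,t,.035,t[2]-.105,t[2]-.005)
A=np.c_[S[:,2]-t[2],np.ones(len(S))]
# robust line fit via cv2
l=cv2.fitLine(S.astype(np.float32),cv2.DIST_HUBER,0,.01,.01).ravel(); l=l*np.sign(l[2]) if 0 else l
d=l[:3]/l[2]; b=l[3:]+d*(t[2]-.119-l[5]); V=np.linalg.inv(p["view"])[:3,3]; e=b[:2]-V[:2]; e/=np.linalg.norm(e)
print(len(S),"lean per m",d[:2],"tip",b[:2]+e*.006,"minz",S[:,2].min(),"tcp",t)
E
python3 st.py
```

```text
199 lean per m [ 0.0118 -0.0022] tip [0.5403 0.0617] minz 0.11288847661669787 tcp [0.5401 0.0615 0.2177]
```

>>> {"method": "play_rows", "body": {
  "deltas": "0.002 0.03 0 0 0 0 0;0.002 0.055 0 0 0 0 0;0.002 0.075 0 0 0 0 0;0.002 0.075 0 0 0 0 0"
}}

```text
t: 15.0
eef_pos: [0.5396, 0.0606, 0.1412]
ee_rot: [-2.598, 1.569, -3.091]
ft_force: [-0.0, -0.2, -0.4]
gripper_width: 0.164
```

```bash
python3 w.py .540 .062 .143 -28; python3 st.py; cat > circ.py <<'E'
from m import *
import sys
# angles anticlockwise from clamp side; rows relative to current commanded ~ measured pose
s,t,Rm=tool(); c=np.array([.540,.062]); yb=np.array([.274,.962]); xb=np.array([.962,-.274])
d=t[:2]-c; print("pot-frame xy mm",1000*np.array([d@xb,d@yb]),"z",t[2],"F",np.array(s["ft_force"]))
r=.042
for a in map(float,sys.argv[1:]):
    a=np.radians(a); w=c+r*(np.cos(a)*yb-np.sin(a)*xb); print(np.round(Rm.T@(np.array([*w,.143])-t),4))
E
python3 circ.py 0 20 40 60 80 100
```

```text
t 15.0 pos [0.5396 0.0606 0.1412] jawyaw -28.23089249740283 tilt 0.12875328734577157 q6 27.68016119558286 F [-0.0132 -0.2475 -0.4415] T [-0.0239 -0.0251  0.0326] g 0.16364653769164836
shift [-0.0018  0.0014 -0.0003] rotvec [-0.2308 -0.1103  0.0663]
179 lean per m [0.0339 0.0079] tip [0.5382 0.0599] minz 0.03649312069662447 tcp [0.5396 0.0606 0.1412]
pot-frame xy mm [ 0.4443 -1.145 ] z 0.14210785447315596 F [-0.8107 -0.4505 -0.165 ]
[-0.0009  0.0421 -0.0096]
[-0.0009  0.0365 -0.0231]
[-0.0009  0.0267 -0.0339]
[-0.0009  0.0138 -0.0407]
[-0.0009 -0.0007 -0.0427]
[-0.0009 -0.0149 -0.0395]
```

>>> {"method": "play_rows", "body": {
  "deltas": "0.002 0 0.014 -0.005 0 0 0;0.002 0 0.027 -0.01 0 0 0;0.002 0 0.04 -0.015 0 0 0;0.002 0 0.04 -0.015 0 0 0"
}}

```text
t: 15.55
eef_pos: [0.5457, 0.1054, 0.1421]
ee_rot: [0.377, 1.57, -0.112]
ft_force: [-0.5, 1.3, -0.5]
gripper_width: 0.165
```

```bash
python3 circ.py 30 50 70 90 110; python3 st.py
```

```text
pot-frame xy mm [-6.3684 43.3456] z 0.142055180871934 F [-0.5186  1.2732 -0.5362]
[-0.001  -0.0099 -0.0129]
[-0.001  -0.0214 -0.0218]
[-0.001  -0.0353 -0.0263]
[-0.001  -0.0499 -0.0257]
[-0.001  -0.0634 -0.0202]
251 lean per m [-0.0786 -0.1175] tip [0.5535 0.1154] minz 0.03707159968987739 tcp [0.5457 0.1054 0.1421]
```

>>> {"method": "play_rows", "body": {
  "deltas": "0.002 0 -0.01 -0.013 0 0 0;0.002 0 -0.021 -0.022 0 0 0;0.002 0 -0.035 -0.026 0 0 0;0.002 0 -0.05 -0.026 0 0 0;0.002 0 -0.063 -0.02 0 0 0"
}}

```text
t: 16.23
eef_pos: [0.4982, 0.0568, 0.1421]
ee_rot: [0.043, 1.571, -0.448]
ft_force: [0.9, 0.2, 0.6]
gripper_width: 0.167
```

```bash
python3 circ.py 130 150 170 190 210; python3 st.py; python3 - <<'E'
from m import *
p=manip.grab_frame("scene"); im=cv2.cvtColor(p["pixels"],cv2.COLOR_RGB2BGR)[100:240,210:360]; cv2.imwrite("pics/s6c.png",cv2.resize(im,None,fx=4,fy=4,interpolation=2))
E
```

```text
pot-frame xy mm [-38.8429 -16.4362] z 0.14206543646514797 F [0.8721 0.1775 0.6238]
[-0.0009 -0.0089  0.0087]
[-0.0009 -0.0157  0.0217]
[-0.0009 -0.0177  0.0361]
[-0.0009 -0.0146  0.0504]
[-0.0009 -0.0068  0.0627]
252 lean per m [0.182  0.0216] tip [0.4832 0.0552] minz 0.03712667719850793 tcp [0.4982 0.0568 0.1421]
```

View pics/s6c.png

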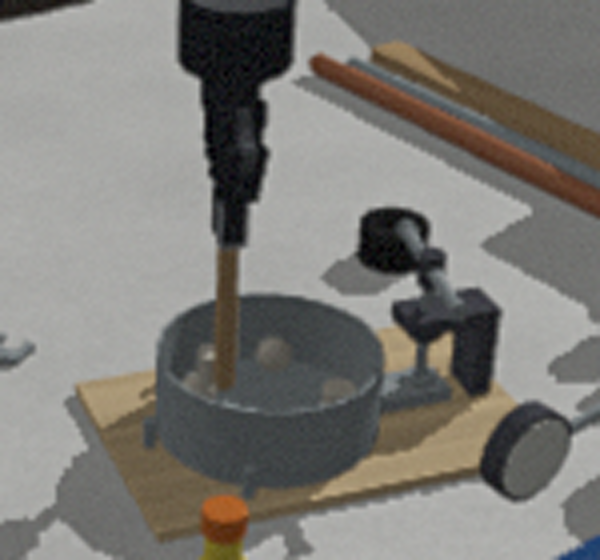

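>>> {"method": "play_rows", "body": {
  "deltas": "0.002 0 -0.009 0.009 0 0 0;0.002 0 -0.016 0.022 0 0 0;0.002 0 -0.018 0.036 0 0 0;0.002 0 -0.015 0.05 0 0 0;0.002 0 -0.007 0.063 0 0 0"
}}

```text
t: 16.95
eef_pos: [0.5518, 0.0219, 0.1418]
ee_rot: [-0.351, 1.571, -0.843]
ft_force: [-0.7, -0.1, -0.8]
gripper_width: 0.162
```

```bash
python3 circ.py 230 250 270 290 310
```

```text
pot-frame xy mm [ 22.3569 -35.3788] z 0.1418431219919205 F [-0.7192 -0.1075 -0.7844]
[-0.0012  0.0103  0.0078]
[-0.0012  0.0242  0.0123]
[-0.0012  0.0387  0.0117]
[-0.0012  0.0522  0.0062]
[-0.0012  0.063  -0.0036]
```

>>> {"method": "play_rows", "body": {
  "deltas": "0.002 0 0.01 0.008 0 0 0;0.002 0 0.024 0.012 0 0 0;0.002 0 0.039 0.012 0 0 0;0.002 0 0.052 0.006 0 0 0;0.002 0 0.063 -0.004 0 0 0"
}}

```text
t: 17.58
eef_pos: [0.5765, 0.0808, 0.1418]
ee_rot: [-2.046, 1.571, -2.537]
ft_force: [0.1, 0.2, -0.6]
gripper_width: 0.161
```

```bash
python3 circ.py 330 350 370 390 410;python3 - <<'E'
from m import *
p=manip.grab_frame("scene"); im=cv2.cvtColor(p["pixels"],cv2.COLOR_RGB2BGR)[100:240,210:360]; cv2.imwrite("pics/s7c.png",cv2.resize(im,None,fx=4,fy=4,interpolation=2))
E
```

```text
pot-frame xy mm [29.9566 28.0535] z 0.14183400199571847 F [ 0.1372  0.2233 -0.5651]
[-0.0012  0.0063 -0.0105]
[-0.0012  0.0082 -0.025 ]
[-0.0012  0.0051 -0.0392]
[-0.0012 -0.0026 -0.0516]
[-0.0012 -0.0142 -0.0605]
```

View pics/s7c.png

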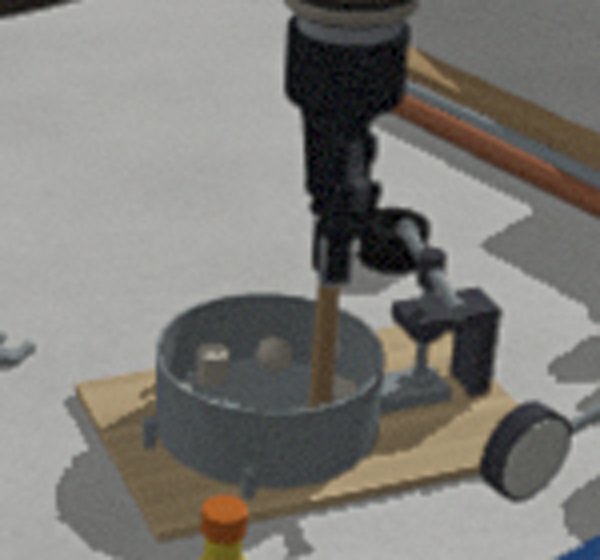

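>>> {"method": "play_rows", "body": {
  "deltas": "0.002 0 0.006 -0.011 0 0 0;0.002 0 0.008 -0.025 0 0 0;0.002 0 0.005 -0.039 0 0 0;0.002 0 -0.003 -0.052 0 0 0;0.002 0 -0.014 -0.061 0 0 0"
}}

```text
t: 18.25
eef_pos: [0.5152, 0.0957, 0.142]
ee_rot: [-1.825, 1.571, -2.316]
ft_force: [0.1, 0.1, -0.2]
gripper_width: 0.163
```

```bash
python3 circ.py 70 90 110 130 150; python3 st.py
```

```text
pot-frame xy mm [-33.1254  25.6069] z 0.14197892674088142 F [ 0.1254  0.1297 -0.1655]
[-0.001  -0.0123 -0.0038]
[-0.001  -0.0269 -0.0033]
[-0.001  -0.0404  0.0022]
[-0.001  -0.0512  0.0121]
[-0.001 -0.058  0.025]
193 lean per m [ 0.0092 -0.0184] tip [0.5143 0.0961] minz 0.036989942275598375 tcp [0.5152 0.0957 0.142 ]
```

>>> {"method": "play_rows", "body": {
  "deltas": "0.002 0 -0.012 -0.004 0 0 0;0.002 0 -0.027 -0.003 0 0 0;0.002 0 -0.04 0.002 0 0 0;0.002 0 -0.051 0.012 0 0 0;0.002 0 -0.058 0.025 0 0 0"
}}

```text
t: 18.92
eef_pos: [0.5117, 0.0318, 0.1419]
ee_rot: [-0.001, 1.571, -0.493]
ft_force: [0.2, 0.2, -0.9]
gripper_width: 0.163
```

```bash
python3 circ.py 170 190 210 230 250; python3 st.py
```

```text
pot-frame xy mm [-18.9452 -36.8285] z 0.14194320591449344 F [ 0.2082  0.1746 -0.913 ]
[-0.0011 -0.002   0.0123]
[-0.0011  0.0011  0.0266]
[-0.001   0.0089  0.0389]
[-0.001   0.0205  0.0479]
[-0.001   0.0344  0.0523]
182 lean per m [0.0149 0.0142] tip [0.5128 0.0309] minz 0.03701641389176713 tcp [0.5117 0.0318 0.1419]
```

>>> {"method": "play_rows", "body": {
  "deltas": "0.002 0 -0.002 0.012 0 0 0;0.002 0 0.001 0.027 0 0 0;0.002 0 0.009 0.039 0 0 0;0.002 0 0.02 0.048 0 0 0;0.002 0 0.034 0.052 0 0 0"
}}

```text
t: 19.6
eef_pos: [0.5739, 0.0392, 0.1418]
ee_rot: [-1.864, 1.571, -2.355]
ft_force: [-0.2, 0.3, -0.3]
gripper_width: 0.163
```

```bash
python3 circ.py 270 290 310 330 350; python3 st.py;  python3 - <<'E'
from m import *
p=manip.grab_frame("scene"); im=cv2.cvtColor(p["pixels"],cv2.COLOR_RGB2BGR)[100:240,210:360]; cv2.imwrite("pics/s8c.png",cv2.resize(im,None,fx=4,fy=4,interpolation=2))
p=manip.grab_frame("top"); im=cv2.cvtColor(p["pixels"],cv2.COLOR_RGB2BGR)[140:290,150:310]; cv2.imwrite("pics/t8c.png",cv2.resize(im,None,fx=4,fy=4,interpolation=2))
E
```

```text
pot-frame xy mm [ 38.844  -12.6725] z 0.1417746230532963 F [-0.2022  0.3048 -0.3262]
[-0.0012  0.0131  0.0004]
[-0.0012  0.0266 -0.0051]
[-0.0012  0.0374 -0.0149]
[-0.0012  0.0442 -0.0278]
[-0.0012  0.0461 -0.0423]
161 lean per m [-0.0189 -0.0049] tip [0.5765 0.0389] minz 0.04150550324094038 tcp [0.5739 0.0392 0.1418]
```

View pics/s8c.png

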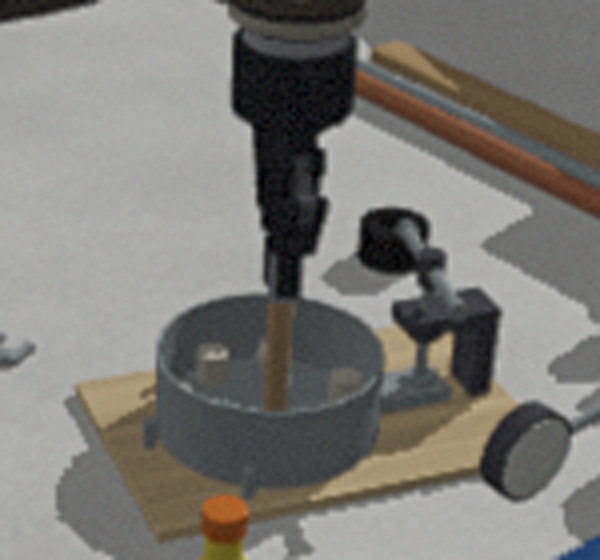

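View pics/t8c.png

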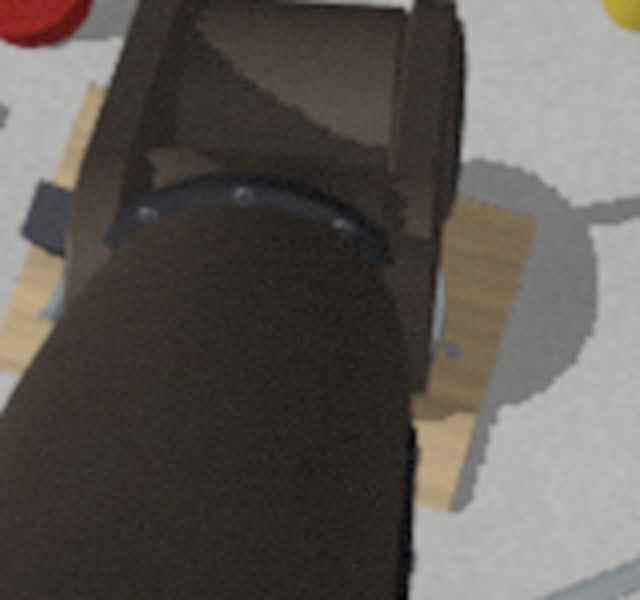

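>>> {"method": "play_rows", "body": {
  "deltas": "0.002 0 0.013 0 0 0 0;0.002 0 0.027 -0.005 0 0 0;0.002 0 0.037 -0.015 0 0 0;0.002 0 0.044 -0.028 0 0 0;0.002 0 0.046 -0.042 0 0 0"
}}

```text
t: 20.38
eef_pos: [0.5567, 0.0998, 0.1419]
ee_rot: [-2.106, 1.571, -2.596]
ft_force: [0.0, 0.7, -0.3]
gripper_width: 0.163
```

```bash
python3 circ.py 0 10 20 ; python3 w.py .540 .062 .143 -28; python3 st.py
```

```text
pot-frame xy mm [ 5.7022 40.9207] z 0.14187552701503123 F [ 0.0233  0.7212 -0.2602]
[-0.0011 -0.0001 -0.0058]
[-0.0011 -0.0023 -0.0128]
[-0.0011 -0.0056 -0.0193]
t 20.375 pos [0.5567 0.0998 0.1419] jawyaw -28.098229853705487 tilt 0.01304514406762417 q6 31.57727523818227 F [ 0.0233  0.7212 -0.2602] T [ 0.0211 -0.0131 -0.0127] g 0.1631714386410125
shift [-0.0011 -0.0412  0.0031] rotvec [-0.0982 -0.0067  0.0112]
204 lean per m [-0.0077 -0.0451] tip [0.5585 0.1028] minz 0.036921698981393525 tcp [0.5567 0.0998 0.1419]
```

>>> {"method": "play_rows", "body": {
  "deltas": "0.002 0 0 -0.006 0 0 0;0.002 0 -0.014 -0.003 0 0 0;0.002 0 -0.028 0 0 0 0;0.002 0 -0.041 0.003 0 0 0;0.002 0 -0.041 0.003 0 0 0"
}}

```text
t: 21.05
eef_pos: [0.5409, 0.0599, 0.142]
ee_rot: [-1.466, 1.571, -1.959]
ft_force: [1.6, -0.4, -0.3]
gripper_width: 0.162
```

>>> {"method": "play_rows", "body": {
  "deltas": "0.002 -0.03 0 0 0 0 0;0.002 -0.06 0 0 0 0 0;0.002 -0.08 0 0 0 0 0;0.002 -0.08 -0.05 0.02 0 0 0;0.002 -0.08 -0.11 0.04 0 0 0"
}}

```text
t: 21.68
eef_pos: [0.5246, -0.0545, 0.2222]
ee_rot: [0.283, 1.57, -0.206]
ft_force: [0.7, -0.1, -0.2]
gripper_width: 0.163
```

>>> {"method": "play_rows", "body": {
  "deltas": "0.002 0 -0.05 0.016 0 0 0;0.002 0 -0.08 0.026 0 0 0;0.002 0 -0.08 0.026 0 0 0"
}}

```text
t: 22.05
eef_pos: [0.5095, -0.1384, 0.2219]
ee_rot: [-0.223, 1.571, -0.717]
ft_force: [0.4, 0.3, 0.3]
gripper_width: 0.162
```

```bash
python3 w.py .486 -.2615 .215 -28; python3 - <<'E'
from m import *
for n in ["scene","top"]:
    p=manip.grab_frame(n); save(p,n+"9.png")
    im=cv2.cvtColor(p["pixels"],cv2.COLOR_RGB2BGR)
    im=im[140:260,130:290] if n=="top" else im[100:240,210:360]; cv2.imwrite("pics/%s9c.png"%n,cv2.resize(im,None,fx=4,fy=4,interpolation=2))
    print(bar(cloud(p)))
E
```

```text
t 22.05 pos [ 0.5095 -0.1384  0.2219] jawyaw -28.311196109265396 tilt 0.013778187867732824 q6 5.9499071326838715 F [0.3858 0.2652 0.2659] T [ 0.0401 -0.0119  0.0279] g 0.16214608914692227
shift [ 0.0069 -0.1195  0.0377] rotvec [-0.3112  0.0134  0.0031]
(array([0.5738, 0.176 ]), array([ 0.9073, -0.4204]), np.float64(-24.858597567818443), np.float64(0.12500825252848824), 142, np.float64(0.11768704619515029), np.float64(0.12869585697152452))
(array([0.5711, 0.1753]), array([-0.9049,  0.4255]), np.float64(154.81556699442484), np.float64(0.12331513916422085), 293, np.float64(0.12088393485966203), np.float64(0.13223143943789295))
```

View pics/top9c.png

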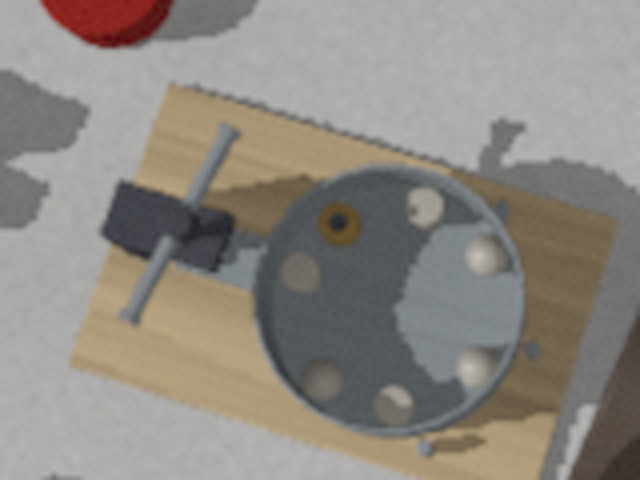

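View pics/scene9.png

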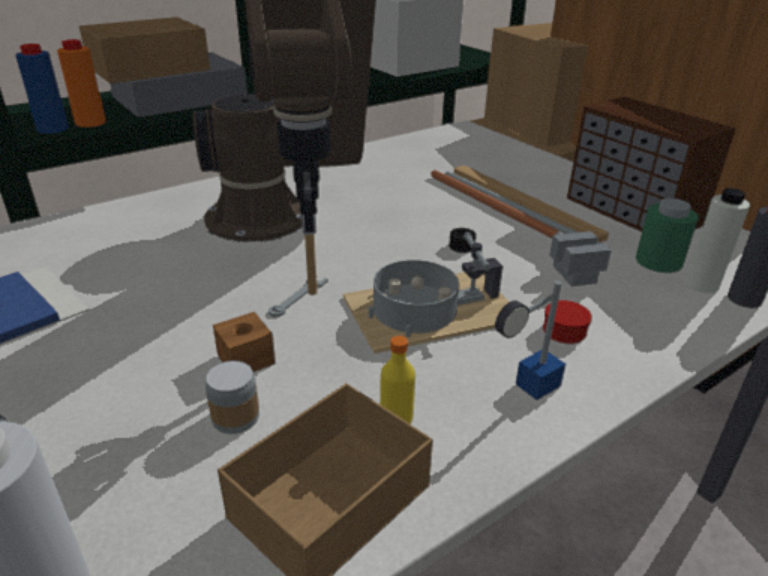

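>>> {"method": "play_rows", "body": {
  "deltas": "0.002 0 -0.05 0.016 0 0 0;0.002 0 -0.1 0.032 0 0 0;0.002 0 -0.12 0.038 0 0 0;0.002 0 -0.12 0.038 0 0 0"
}}

```text
t: 22.65
eef_pos: [0.4867, -0.2603, 0.2218]
ee_rot: [2.634, 1.57, 2.142]
ft_force: [0.3, -1.1, -0.3]
gripper_width: 0.163
```

```bash
python3 st.py; python3 w.py .486 -.2615 .137 -28; python3 - <<'E'
from m import *
p=manip.grab_frame("scene"); im=cv2.cvtColor(p["pixels"],cv2.COLOR_RGB2BGR)[120:270,90:240]; cv2.imwrite("pics/sAc.png",cv2.resize(im,None,fx=4,fy=4,interpolation=2))
C=cloud(p); B=near(C,(.487,-.262),.07,.058,.072); print("block",len(B),cv2.minAreaRect(B[:,:2].astype(np.float32)*1000))
E
```

```text
247 lean per m [-0.0031 -0.0119] tip [ 0.4889 -0.26  ] minz 0.11693737432935236 tcp [ 0.4867 -0.2603  0.2218]
t 22.7 pos [ 0.4868 -0.2595  0.2218] jawyaw -28.13795950430592 tilt 0.028698485471844417 q6 -6.799396012449696 F [-0.104  -0.028   0.0594] T [ 0.0711 -0.0376 -0.0344] g 0.1634598016002093
shift [ 0.0848 -0.0022  0.0003] rotvec [-0.138  -0.0229 -0.0172]
block 572 ((487.46160888671875, -260.8764343261719), (76.2281723022461, 79.72858428955078), 85.96980285644531)
```

View pics/sAc.png

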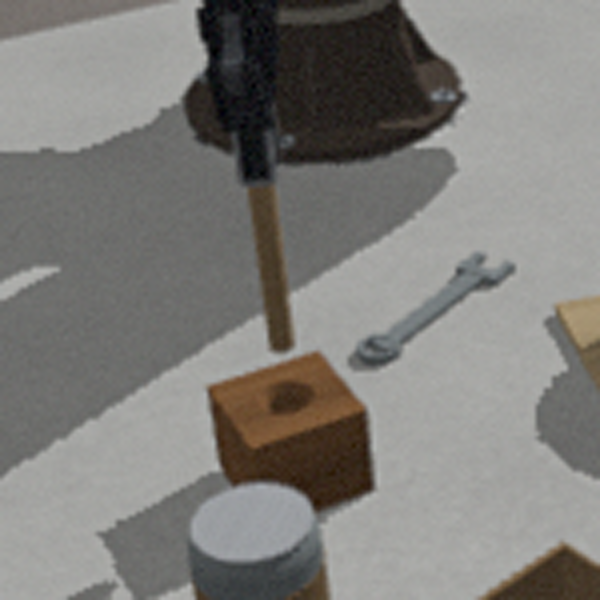

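```bash
python3 - <<'E'
from m import *
p=manip.grab_frame("scene")
V=np.linalg.inv(p["view"]); o=V[:3,3]
im=p["pixels"].astype(int); 
for u,v,z in ((162.4,219.2,.065),(160.5,206.3,.103),):
    d=V[:3,:3]@np.array([(u-p["cx"])/f(p),(v-p["cy"])/f(p),1]); print(o+d*(z-o[2])/d[2])
print(manip.spot_in("block_hole0",p)[:2])
E
```

```text
[ 0.4908 -0.2595  0.065 ]
[ 0.4896 -0.2596  0.103 ]
[{'location': [0.514, -0.2623, 0.0594], 'p': 0.6}]
```

>>> {"method": "play_rows", "body": {
  "deltas": "0.002 0.03 -0.001 0.001 0 0 0;0.002 0.045 -0.001 0.001 0 0 0;0.002 0.055 -0.001 0.001 0 0 0"
}}

```text
t: 23.22
eef_pos: [0.4872, -0.2612, 0.1664]
ee_rot: [3.012, 1.57, 2.522]
ft_force: [-0.3, 0.6, -0.8]
gripper_width: 0.166
```

```bash
python3 st.py; python3 w.py .486 -.2615 .136 -28
```

```text
490 lean per m [ 0.0694 -0.0123] tip [ 0.4832 -0.2605] minz 0.06136793089826609 tcp [ 0.4872 -0.2612  0.1664]
t 23.275 pos [ 0.4868 -0.2612  0.1655] jawyaw -28.108302019258417 tilt 0.0968697662117031 q6 -6.951684862303687 F [ 0.7397  0.5148 -1.3594] T [-0.009   0.0206 -0.0109] g 0.16106107462927363
shift [ 0.0295 -0.0007 -0.0005] rotvec [-0.1083 -0.0963 -0.0108]
```

Tip is ~18 mm inside the hole with no force; lowering and releasing.

>>> {"method": "play_rows", "body": {
  "deltas": "0.002 0.015 0 0 0 0 0;0.002 0.028 0 0 0 0 0;0.002 0.03 0 0 0 0 0;0.002 0.03 0 0 0 0 0"
}}

```text
t: 23.78
eef_pos: [0.4871, -0.2619, 0.1369]
ee_rot: [-2.195, 1.571, -2.686]
ft_force: [-1.6, -0.5, -0.8]
gripper_width: 0.161
```

```bash
python3 w.py .486 -.2615 .135 -28
```

```text
t 23.775 pos [ 0.4871 -0.2619  0.1369] jawyaw -28.142107864700932 tilt 0.004260897986475361 q6 -6.960531861565873 F [-1.6461 -0.4606 -0.7724] T [ 0.0276 -0.0301  0.0154] g 0.16149488367624804
shift [ 0.0019 -0.0002 -0.0011] rotvec [-0.1421 -0.0025  0.0035]
```

>>> {"method": "play_rows", "body": {
  "deltas": "0.02 0 0 0 0 0 0;0.03 0 0 0 0 0 0;0.05 0 0 0 0 0 0;0.06 0 0 0 0 0 0;0.06 0 0 0 0 0 0",
  "grip_force": 30
}}

```text
t: 24.4
eef_pos: [0.487, -0.2618, 0.137]
ee_rot: [-0.464, 1.571, -0.955]
ft_force: [0.7, 0.7, -0.2]
gripper_width: 0.702
```

>>> {"method": "play_rows", "body": {
  "deltas": "0.06 -0.03 0 0 0 0 0;0.06 -0.08 0 0 0 0 0;0.06 -0.12 0 0 0 0 0;0.06 -0.12 0.06 -0.05 0 0 0;0.06 -0.12 0.12 -0.1 0 0 0"
}}

```text
t: 25.02
eef_pos: [0.4612, -0.1382, 0.2572]
ee_rot: [0.175, 1.57, -0.318]
ft_force: [0.9, 0.6, 0.6]
gripper_width: 0.702
```

```bash
python3 w.py; python3 - <<'E'
from m import *
for n in ["scene","top"]:
    p=manip.grab_frame(n); save(p,n+"B.png"); C=cloud(p)
    print(bar(C)); S=near(C,(.486,-.26),.03,.075,.2)
    l=cv2.fitLine(S.astype(np.float32),cv2.DIST_HUBER,0,.01,.01).ravel(); print(n,"stick dir",l[:3]/l[2],S.max(0),S.mean(0))
E
```

```text
t 25.025 pos [ 0.4612 -0.1382  0.2572] jawyaw -28.225802596657253 tilt 0.04706058102891324 q6 3.6666232035551514 F [0.9034 0.6087 0.6381] T [ 0.0534 -0.0614  0.0228] g 0.701861641793428
(array([0.5739, 0.1761]), array([ 0.9078, -0.4194]), np.float64(-24.797728173394916), np.float64(0.12725793489502493), 140, np.float64(0.11788842604966204), np.float64(0.12974227356314938))
scene stick dir [-0.0138  0.0045  1.    ] [ 0.4979 -0.2546  0.1916] [ 0.4922 -0.2634  0.1372]
(array([0.5711, 0.1753]), array([-0.9053,  0.4248]), np.float64(154.86278517791155), np.float64(0.12326020543326188), 292, np.float64(0.12088912365519516), np.float64(0.13191143931132077))Traceback (most recent call last):
  File "<stdin>", line 5, in <module>
cv2.error: OpenCV(4.12.0) /io/opencv/modules/imgproc/src/linefit.cpp:102: error: (-215:Assertion failed) count > 0 in function 'fitLine3D_wods'
```

View pics/sceneB.png

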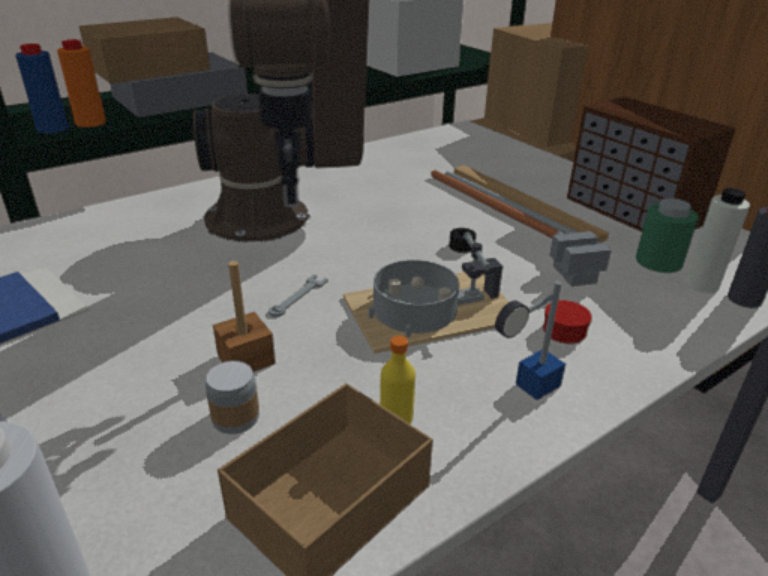

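View pics/topB.png

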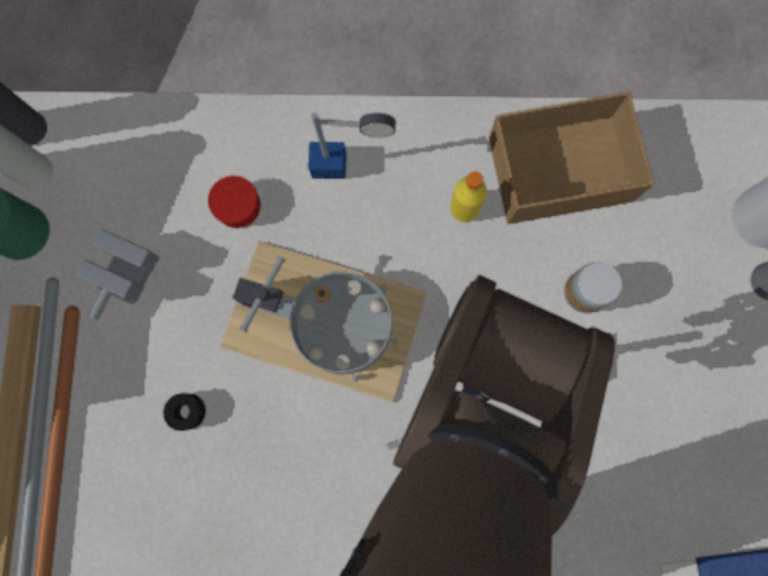

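Stick is upright at its original height (top 191 mm), everything else in place. I'm handing in.

```bash
python3 -c "
from workcell import manip
print(manip.job_done())"
```

```text
the job is handed in; nothing more can be done
None
```

I did the whole job in about 25 s of the 72 s allowed and handed it in. No verdict came back.

- **Clamp:** I gripped the T-handle by its hub, not its ends, and turned it about 170° clockwise. A second grip with more force raised the torque to about 0.75 N m and the bar did not move, so it is at its stop. The bar's angle has stayed at about −25° since, and the handle sits about 3 mm lower than at the start. I could not read the joint value itself.
- **Stirring:** I took the stick from its block and made two full anticlockwise turns at about 42 mm radius, from clamp side to clamp side. The tip stayed about 13 mm above the pot's underside.
- **Beads:** In the top picture all six beads had shifted by about 17 mm or more. They and the collar were still in the pot.
- **Final state:** The stick is back in its block, upright to within 1°, with its top at 191 mm as at the start. The pot and the other things on the bench look unmoved, and the gripper touches nothing.

Three checks disagreed or failed:
- The two cameras differ by 2–3 mm on where the pot and clamp are.
- One stick-lean reading near the clamp looked wrong, most likely because of T-handle points in the measurement.
- The final stick check from the top camera failed because the arm hid it, so that result comes from the scene camera only.

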